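# Put the three-tier cake stand together

## Robot

A 6-joint arm with a two-finger parallel gripper is mounted at the origin on a cart in front of the work surface, level with it; the furniture and walls round the work are solid. World frame = base frame: x ahead of the robot, y to its left, z up, the work surface at z = 0. Lengths are in m, angles in rad, forces in N, time in s.
With the tool pointing down it reaches from about 0.425 to 0.95 m from the base axis. Payload 3.5 kg.
Tool frame: the origin (TCP) lies between the finger pads; the fingertips stand 22 mm ahead of it and the grasp point (between the pads) lies 3 mm ahead of it (ctrl.nose_length is the z of the fingertips in the tool frame, in m); z points along the fingers, y is the line along which they close (so a half turn about z gives the same grasp; the last joint's range is limited). The gripper opens to 85 mm and grips with 20 to 120 N. Pads are 22 mm wide; open, the fingers measure 114 mm over their backs; the gripper's body (76 mm by 85 mm) begins 54 mm behind the grasp point. The pads swing forward as they close: fully open they stand 13 mm farther back than shut.
Start: joints at [-0.15, 0.286, 1.577, -0, 1.279, -0.15], TCP at [0.675, 0, 0.253] pointing down, gripper open.
Joint ranges: [-2.77, 2.77], [-0.9, 2.22], [0.21, 2.48], [-1.53, 4.67], [0.24, 2.81], [-2.84, 2.84]. Speed limits (rad/s): [2.79, 2.79, 3.14, 3.14, 3.14, 3.14].

## Interface

Orientations are given as a unit quaternion [x, y, z, w].
In Python, from plant import ctrl gives the robot as it stands. The module is installed in compiled form; this text tells all that it offers.
- The arm moves only by the tool send_rows, never from a script. Its argument "rows" is text: rows parted by semicolons, each of 7 numbers parted by spaces: the turn, a rotation vector about the tool's x, y, z in a scale on which 1.0 is 360 degrees, then the shift along the tool's x, y, z in normalised numbers (1 is 750 mm), then the opening, from -1 (shut) to 1 (fully open). A call has 1 to 8 rows; each row is the pose to reach, as a shift and turn from the pose commanded when the call began, along the tool's axes at that moment; what a row does not reach only later rows make up. A row lasts 1/8 s, in which the tool goes at most 62.5 mm and 10.7 degrees, less where a joint would pass 70% of its speed; a pose out of reach is approached as far as the arm can. A call with a gripper value outside its range is refused whole. The fingers move at their own pace and stop on an object; "grip_force" is the grip in N (left out, the last holds). Time passes only in rows, so rows that repeat a pose let the fingers close. It gives the time, the measured TCP pose, the force, the opening and the grip force at its end, in the units of the state.
- ctrl.get_state(): the state, without advancing time (a new reading comes with each control period).
- ctrl.read_camera(name): name is "scene" or "side" or "wrist"; returns a dict with "color" (420x560x3 uint8, red, green, blue), "fx", "fy", "cx", "cy" (pixels), "D" ([k1, k2, p1, p2, k3] as OpenCV has them; the pictures are not rectified), "extrinsics" (4x4, takes a point from world to camera coordinates). Camera axes: x right, y down, z forward; pixel columns grow to the right and rows downward; lengths in m; the calibration is good to about 2 mm. A picture is of the moment at which its call begins. There is no depth.
- ctrl.sign_off(): hands the job in; it is judged then, once.
Trained networks look in a picture, given as the dict that the camera call returned (one of the last four; its "shot" number tells which), for a name from the list of things; names that differ only in an ending like _2 or _b are one class to them, and where a whole thing is asked for, a point or a joint stands for the part that bears it (a point fixed in the world has none). Each returns a list of dicts, best first, with "p" (0 to 1); they miss things now and then, are a little off and sometimes report something else, mostly with a low value. They report only what shows in the picture. A call takes as long as a camera call. They do not tell look-alikes from the thing itself.
- ctrl.look_for(picture, target): "position" ([x, y, z] in m, in the coordinates of the camera as it stood for that picture, good to about 4 mm: the middle of the surface that is visible of it).
The state is a dict: "time": time; "qpos": joint angles; "dq": joint speeds; "joint_efforts": joint torques, N m; "eef_pos": TCP position; "tcp_rot": TCP orientation; "contact_force": force on the tool from outside, world axes, zero at the start; "wrist_torque": the same for the moment, N m; "opening": opening from 0.0 (shut) to 1.0 (fully open); "finger_force": force on a finger pad.
Only numpy, scipy, OpenCV 4.12 (cv2) and the standard library are available. Lean on these libraries where they do the work, as an engineer would, in place of code of your own. Each camera call takes 0.05 s, during which the arm holds its last target. There are 200 camera calls.

## Task

Put the steel and porcelain cake stand together for tea, building upward from its foot one part at a time: first the large plate on the foot, then the medium plate, then the small plate, and last the steel knob on top. Lower each part gently, and let it sit fully down on the pin of the part below it, so that the finished stand is level and straight and stands by itself. Do not knock or shift the small red-lidded pot, the jam jar or the salt shaker.

Things in the scene. Friction and masses are not known exactly. Their poses are not given: they have to be found in the camera images.
- stand_foot: Foot of the cake stand, fixed: low turned steel foot without plate, 116 mm wide at the bottom, narrowing to a stub 32 mm in diameter that ends in a flat shoulder 35 mm up. On the shoulder stands a tapered brass pin, 14 mm high, 19.5 mm in diameter at its base, 11 at its tip. Origin: centre of the underside, on the table; z up.
- large_tier: White plate 180 mm in diameter with a steel pillar, loose. From the origin (centre of the underside) up: hub 0-16 mm, 47 mm wide, its socket (23 mm wide at the mouth, 15 at the end, 16 deep) fits any pin, self-centring from 4 mm off; plate and rim 16-30; pillar 32 mm in diameter, grip it at 35-75; flat shoulder at 75; brass pin as on the foot, to 89. Any yaw fits. 0.3-0.55 kg.
- medium_tier: White plate 140 mm in diameter with a steel pillar, loose; all else as on the large tier: hub and socket 0-16 mm above the origin, plate and rim 16-30, pillar 32 mm in diameter to the flat shoulder at 75, brass pin to 89. Origin: centre of the underside; z up along the pillar. 0.22-0.4 kg.
- small_tier: White plate 100 mm in diameter with a steel pillar, loose; all else as on the large tier: hub and socket 0-16 mm above the origin, plate and rim 16-30, pillar 32 mm in diameter to the flat shoulder at 75, brass pin to 89. Origin: centre of the underside; z up along the pillar. 0.15-0.27 kg.
- top_knob: Steel knob for the top of the stand, loose, upright, no plate: 36 mm wide at the bottom, 53 mm high; its grip is a cylinder 31 mm in diameter, 21-45 mm above the origin. In its underside is the same tapered socket as in the tiers. Origin: centre of the underside; z up. 0.08-0.13 kg.
- balm_pot: Bystander, loose: small squat glass pot with a red lid, 58 mm in diameter, 50 mm high, near the middle of the work. Origin: centre of the underside.
- jam_jar: Bystander, loose: glass jar of pink jam with a yellow lid, 71 mm in diameter, 110 mm high, on the right, between the parts. Origin: centre of the underside.
- salt_shaker: Bystander, loose: clear glass salt shaker with a grey dome, 44 mm in diameter, 90 mm high, on the left, between the parts. Origin: centre of the underside.
Not all that is in view belongs to the job. Leave any blue or turquoise look-alike of the medium_tier alone. Leave any turquoise look-alike of the small_tier alone.

How it is judged:
By the outcome, as a careful person would: the job done as asked, in the order asked, and still so for the second after the job is handed in, with the robot touching nothing.
It also fails if it takes over 112 s, if anything falls off the work surface, if the arm or the gripper's body presses on something with over 40 N, if the wrist force passes 120 N, or if a joint passes its speed limit or range.

## Working session

There is one attempt and no reset: what is moved stays moved. The work goes in short steps, Python scripts to look and compute and a tool call to move; the robot and the scene stay as the last step left them, time stands still between calls to the robot, and variables do not carry over. Pictures are saved under pics/ and viewed, at most 14 in all, crops included, and the job is handed in when it is done.

Besides the shell and the picture viewer there is one more tool, called after ">>>" as a command line: name --argument value ..., lists and objects as JSON in quotes. send_rows: Moves the arm, as the interface text tells. Its arguments: {"type":"object","properties":{"rows":{"type":"string"},"grip_force":{"type":"number"}},"required":["rows"]}

```bash
mkdir -p pics; cat > h.py <<'E'
import numpy as np, cv2
from plant import ctrl
def w(p,pos):
    E=np.array(p["extrinsics"]); return E[:3,:3].T@(np.array(pos)-E[:3,3])
def K(p): return np.array([[p["fx"],0,p["cx"]],[0,p["fy"],p["cy"]],[0,0,1.]])
def proj(p,X):
    E=np.array(p["extrinsics"]); return cv2.projectPoints(np.array(X,float).reshape(-1,3),cv2.Rodrigues(E[:3,:3])[0],E[:3,3],K(p),np.array(p["D"]))[0].reshape(-1,2)
def ray(p,uv,z):
    E=np.array(p["extrinsics"]); n=cv2.undistortPoints(np.array([[uv]],float),K(p),np.array(p["D"]))[0,0]
    R=E[:3,:3].T; c=-R@E[:3,3]; d=R@np.array([*n,1]); return c+d*(z-c[2])/d[2]
def save(p,n): cv2.imwrite(f"pics/{n}.png",p["color"][:,:,::-1])
E
python3 - <<'E'
from h import *
for c in("scene","side"):
    p=ctrl.read_camera(c); save(p,c+"0")
    E=np.array(p["extrinsics"]);print(c,(-E[:3,:3].T@E[:3,3]).round(2))
    for n in "stand_foot large_tier medium_tier small_tier top_knob balm_pot jam_jar salt_shaker".split():
        for d in ctrl.look_for(p,n)[:3]:
            X=w(p,d["position"]); print(n,round(d["p"],2),X.round(3),proj(p,X).round()[0])
print(ctrl.get_state())
E
```

```text
scene [-0.14  0.99  0.57]
stand_foot 0.82 [0.42  0.162 0.014] [292. 245.]
large_tier 0.72 [ 0.401 -0.168  0.025] [358. 202.]
large_tier 0.32 [0.703 0.191 0.049] [205. 208.]
medium_tier 0.85 [ 0.732 -0.357  0.028] [303. 164.]
medium_tier 0.81 [0.76  0.379 0.026] [139. 234.]
medium_tier 0.64 [0.624 0.019 0.026] [264. 203.]
small_tier 0.68 [0.581 0.325 0.031] [201. 245.]
small_tier 0.68 [0.42  0.324 0.024] [251. 268.]
top_knob 0.52 [ 0.592 -0.338  0.028] [332. 173.]
balm_pot 0.96 [0.47  0.016 0.035] [307. 213.]
jam_jar 0.94 [ 0.706 -0.169  0.062] [279. 170.]
salt_shaker 0.9 [0.705 0.193 0.048] [204. 209.]
side [ 0.47 -0.94  0.64]
stand_foot 0.82 [0.435 0.132 0.012] [219. 193.]
large_tier 0.81 [ 0.408 -0.179  0.028] [206. 259.]
medium_tier 0.86 [ 0.738 -0.366  0.023] [378. 312.]
medium_tier 0.81 [0.758 0.364 0.026] [317. 150.]
small_tier 0.91 [0.592 0.309 0.033] [269. 157.]
small_tier 0.74 [0.425 0.309 0.029] [215. 160.]
small_tier 0.57 [ 0.594 -0.363  0.035] [304. 312.]
top_knob 0.66 [ 0.596 -0.363  0.032] [305. 313.]
balm_pot 0.72 [ 0.482 -0.022  0.04 ] [237. 214.]
jam_jar 0.91 [ 0.717 -0.208  0.078] [349. 240.]
salt_shaker 0.93 [0.709 0.17  0.045] [313. 172.]
{'time': 0.9, 'qpos': array([-1.49970922e-01,  2.86249046e-01,  1.57668403e+00, -1.59629883e-05,
        1.27858962e+00, -1.50026859e-01]), 'dq': array([-0.0005353 ,  0.00051636,  0.00049538,  0.00128104,  0.00154617,
        0.00026244]), 'joint_efforts': array([ 1.63623345e-04, -4.05960274e+01, -2.92944717e+01, -2.16318722e-04,
        4.07306743e-04, -2.84295531e-06]), 'eef_pos': array([6.74993831e-01, 4.66382436e-05, 2.53367531e-01]), 'tcp_rot': array([7.07085378e-01, 7.07128182e-01, 1.46062428e-05, 3.26855793e-05]), 'contact_force': array([ 0.37251654, -0.08281553,  0.16757506]), 'wrist_torque': array([-0.01631357, -0.00487601, -0.04049735]), 'finger_force': 0.0, 'opening': 1.004510369267395}
```

View pics/scene0.png

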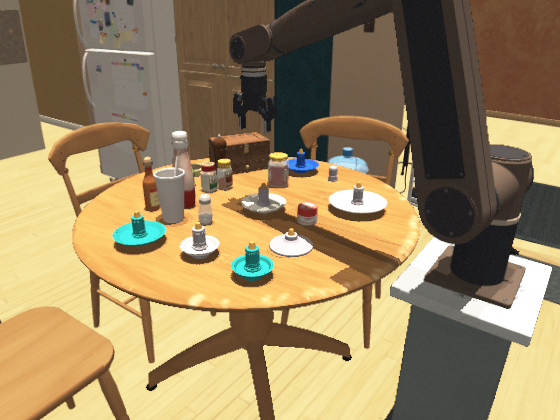

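View pics/side0.png

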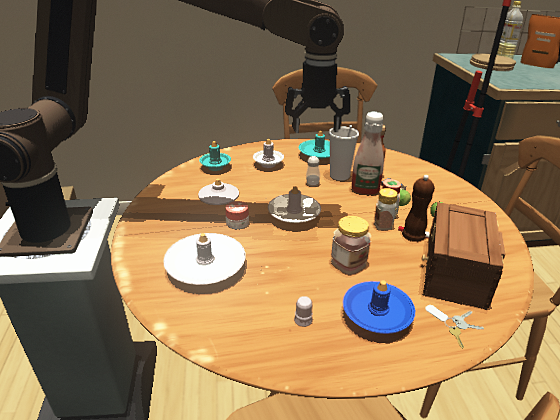

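Candidates by scene pixel:
- **Large tier:** white plate at (358,202).
- **Medium tier:** white plate at (264,203). The blue one at (302,165) and turquoise one at (139,234) are look-alikes.
- **Small tier:** white plate at (200,246). The turquoise one at (251,268) is a look-alike.
- **Foot:** (291,244).
- **Knob:** (333,173).

I choose the white and steel ones, and will check them with a crop tile that has model overlays.

```bash
cat > tiles.py <<'E'
from h import *
P={"foot":(.43,.147),"large":(.405,-.174),"med":(.622,.012),"small":(.587,.317),"knob":(.594,-.351)}
Z={"foot":[(.035,.016),(.049,.0055)],"knob":[(.0,.018),(.053,.01)]}
def tiles(P,name):
    rows=[]
    for c in("scene","side"):
        p=ctrl.read_camera(c); row=[]
        for n,(x,y) in P.items():
            img=p["color"][:,:,::-1]
            u,v=proj(p,[x,y,.05])[0].round().astype(int); s=20
            t=cv2.resize(img[v-s:v+s,u-s:u+s],None,fx=4,fy=4,interpolation=cv2.INTER_CUBIC)
            for z,r in Z.get(n,[(.036,.016),(.075,.016),(.089,.0055)]):
                a=np.linspace(0,2*np.pi,40); C=proj(p,np.c_[x+r*np.cos(a),y+r*np.sin(a),0*a+z])
                cv2.polylines(t,[((C-[u-s,v-s]+.5)*4).round().astype(int)],True,(0,255,0),1)
            row.append(t)
        rows.append(np.hstack(row))
    cv2.imwrite(f"pics/{name}.png",np.vstack(rows))
    return
if __name__=="__main__":
    tiles(P,"tiles0")
    p=ctrl.read_camera("scene")
    for c in("scene","side"):
        p=ctrl.read_camera(c)
        for n,(x,y) in P.items():
            q=proj(p,[[x,y,.05],[x+.01,y,.05],[x,y+.01,.05]]);print(c,n,((q[1]-q[0])*4).round(1),((q[2]-q[0])*4).round(1))
    p=ctrl.read_camera("wrist");E=np.array(p["extrinsics"]);print("wristcam",(-E[:3,:3].T@E[:3,3]).round(3),E[2,:3].round(2))
E
python3 tiles.py
```

```text
scene foot [-12.6  -4.3] [-8.9  5.7]
scene large [-11.6  -3. ] [-6.  4.]
scene med [-10.3  -3.1] [-8.2  4.1]
scene small [-11.2  -4.6] [-11.6   6. ]
scene knob [-9.6 -2.2] [-5.6  2.9]
side foot [14.4 -0.6] [ 0.1 -6.8]
side large [18.5 -1. ] [  0.5 -11.2]
side med [15.4 -0.7] [-2.1 -8. ]
side small [12.6 -0.5] [-1.1 -5.3]
side knob [21.  -1.6] [ -3.4 -14.9]
wristcam [0.676 0.08  0.375] [ 0.   -0.31 -0.95]
```

View pics/tiles0.png

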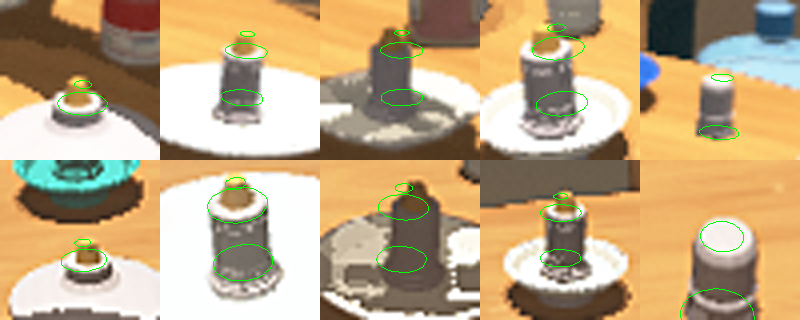

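The crop tile confirms the five white and steel parts. The model outlines sit within about 8 mm, and I have corrected the estimates. Now I'll hover over the large tier.

The manual's scale: shifts go in shares of 750 mm and turns go in shares of 360 degrees. Converting my numbers, -270 mm / 750 = -0.36, -174 mm / 750 = -0.232.

>>> send_rows --rows "0 0 0 -0.232 -0.36 -0.0973 1;0 0 0 -0.232 -0.36 -0.0973 1;0 0 0 -0.232 -0.36 -0.0973 1;0 0 0 -0.232 -0.36 -0.0973 1;0 0 0 -0.232 -0.36 -0.0973 1;0 0 0 -0.232 -0.36 0.0973 1;0 0 0 -0.232 -0.36 0.0973 1;0 0 0 -0.232 -0.36 0.0973 1" --grip_force 50

```text
time: 2.2
eef_pos: [0.4022, -0.1726, 0.176]
tcp_rot: [0.707, 0.707, -0.001, -0.004]
contact_force: [-0.0, 0.2, 0.4]
opening: 1.001
finger_force: 0.0
```

```bash
cat > wr.py <<'E'
import sys
from h import *
# usage: wr.py name x y kind [z0]
def wr(name,x,y,kind="tier",z0=0):
    p=ctrl.read_camera("wrist"); s=ctrl.get_state(); t=p["color"][:,:,::-1].copy()
    Z={"tier":[(.036,.016),(.075,.016),(.089,.0055)],"foot":[(.035,.016),(.049,.0055)],"knob":[(.0,.018),(.045,.0155)]}[kind]
    a=np.linspace(0,2*np.pi,60)
    for z,r in Z:
        C=proj(p,np.c_[x+r*np.cos(a),y+r*np.sin(a),0*a+z+z0]); cv2.polylines(t,[C.round().astype(int)],True,(0,255,0),1)
    c=[x,y,z0+Z[-1][0]]
    q=proj(p,[c,np.add(c,[.01,0,0]),np.add(c,[0,.01,0])]); print("top",q[0].round(),"px/cm x",(q[1]-q[0]).round(1),"y",(q[2]-q[0]).round(1))
    print(s["eef_pos"].round(4),s["tcp_rot"].round(4),s["contact_force"].round(1),round(s["opening"],3))
    cv2.imwrite(f"pics/{name}.png",t)
if __name__=="__main__":
    A=sys.argv; wr(A[1],float(A[2]),float(A[3]),A[4],float(A[5]) if len(A)>5 else 0)
E
python3 wr.py w1 .405 -.174 tier
```

```text
top [286. 232.] px/cm x [14.7 -0. ] y [  0. -14.]
[ 0.402  -0.1725  0.1752] [ 7.074e-01  7.068e-01 -7.000e-04 -4.300e-03] [-1.5  0.2 -1.6] 0.999
```

View pics/w1.png

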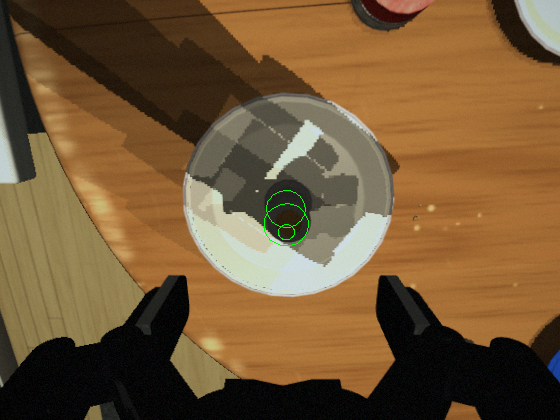

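The wrist view shows the large plate, with its rim spanning columns 184–393 and rows 93–297. The pin overlay at (286,232) is roughly right.

```bash
cat > rim.py <<'E'
import sys
from h import *
from scipy.optimize import least_squares
# fit xy of a rim circle (z,R) to observed extremes umin umax vmin vmax
def rim(R,z,obs,x0,p=None):
    p=p or ctrl.read_camera("wrist"); a=np.linspace(0,2*np.pi,200)
    def f(v):
        C=proj(p,np.c_[v[0]+R*np.cos(a),v[1]+R*np.sin(a),0*a+z]); return np.r_[C.min(0),C.max(0)]-obs
    r=least_squares(f,x0,x_scale=.01,diff_step=1e-4); return r.x.round(4),r.fun.round(1)
if __name__=="__main__":
    R,z,a,b,c,d,x,y=map(float,sys.argv[1:]); print(rim(R,z,np.array([a,c,b,d]),[x,y]))
E
python3 rim.py .09 .030 184 393 93 297 .405 -.174; python3 rim.py .09 .027 184 393 93 297 .405 -.174
python3 - <<'E'
from h import *
p=ctrl.read_camera("wrist")
t=cv2.resize(cv2.convertScaleAbs(p["color"][150:270,210:360,::-1],alpha=2.2,beta=10),None,fx=4,fy=4,interpolation=cv2.INTER_CUBIC); cv2.imwrite("pics/w1c.png",t)
E
```

```text
(array([ 0.4071, -0.1724]), array([-2.1, -0.4,  2.1,  1.2]))
(array([ 0.4087, -0.1739]), array([-0.1,  0.9,  0.1, -1.3]))
```

View pics/w1c.png

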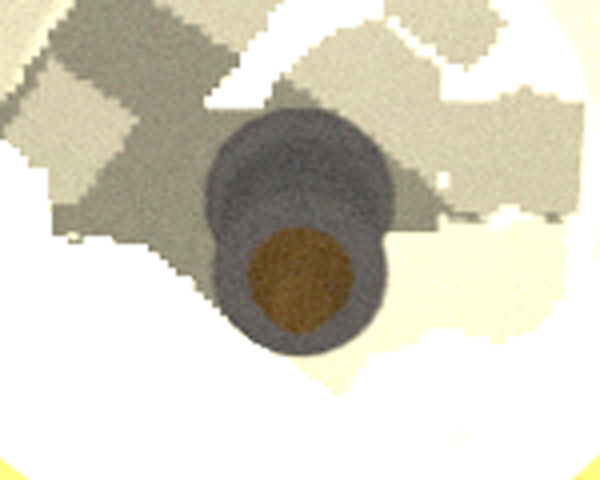

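The crop shows the shoulder disc centred at full-image pixel (285.2, 217.5) with the brass pin concentric. I'll turn that into xy, and also fit the shoulder automatically.

```bash
python3 - <<'E'
from h import *
p=ctrl.read_camera("wrist")
print(ray(p,(285.2,217.4),.075),ray(p,(285,219.6),.082)); s=ctrl.get_state(); print(s["eef_pos"],s["tcp_rot"],s["qpos"])
E
```

```text
[ 0.40857378 -0.17231919  0.075     ] [ 0.4083526  -0.17157523  0.082     ]
[ 0.40592035 -0.17452156  0.18191568] [7.07045852e-01 7.07166306e-01 2.20239597e-04 1.38933919e-03] [-6.36452404e-01 -1.75037788e-01  2.19533902e+00  2.61253152e-05
  1.11847814e+00 -6.36634137e-01]
```

Converted, 122 mm / 750 = 0.1627, 3.5 mm / 750 = 0.0047.

>>> send_rows --rows "0 0 0 0.002 0.0047 0.0533 1;0 0 0 0.002 0.0047 0.1067 1;0 0 0 0.002 0.0047 0.14 1;0 0 0 0.002 0.0047 0.1627 1;0 0 0 0.002 0.0047 0.1627 1;0 0 0 0.002 0.0047 0.1627 0.2;0 0 0 0.002 0.0047 0.1627 -0.5;0 0 0 0.002 0.0047 0.1627 -1" --grip_force 60

```text
time: 3.45
eef_pos: [0.4083, -0.1727, 0.0592]
tcp_rot: [0.707, 0.707, -0.001, -0.0]
contact_force: [-2.7, -0.1, 8.6]
opening: 0.374
finger_force: 14.9
```

>>> send_rows --rows "0 0 0 0 0 0 -1;0 0 0 0 0 0 -1;0 0 0 0 0 0 -1;0 0 0 0 0 0 -1"

```text
time: 3.95
eef_pos: [0.4082, -0.1727, 0.0592]
tcp_rot: [0.707, 0.707, -0.001, -0.0]
contact_force: [-4.2, -0.2, 5.3]
opening: 0.362
finger_force: 58.5
```

Converted, -90 mm / 750 = -0.12, -80 mm / 750 = -0.1067.

>>> send_rows --rows "0 0 0 0 0 -0.02 -1;0 0 0 0 0 -0.0533 -1;0 0 0 0 0 -0.0867 -1;0 0 0 0 0 -0.1067 -1;0 0 0 0 0 -0.12 -1;0 0 0 0 0 -0.12 -1;0 0 0 0 0 -0.12 -1"

```text
time: 4.82
eef_pos: [0.4079, -0.1721, 0.1473]
tcp_rot: [0.707, 0.707, -0.0, -0.001]
contact_force: [-0.5, -0.3, -4.8]
opening: 0.36
finger_force: 59.8
```

```bash
python3 - <<'E'
from h import *
s=ctrl.get_state(); print(s["eef_pos"].round(4),s["tcp_rot"].round(4),s["contact_force"].round(1),s["wrist_torque"].round(2),round(s["opening"],3))
p=ctrl.read_camera("wrist"); save(p,"w2")
E
```

```text
[ 0.4079 -0.1721  0.1473] [ 7.071e-01  7.071e-01 -1.000e-04 -1.000e-03] [-0.5 -0.3 -4.8] [ 0.01 -0.01 -0.01] 0.36
```

View pics/w2.png

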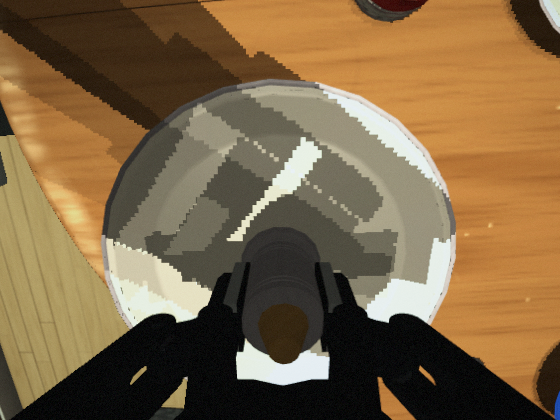

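The large tier is held upright. I'll move partway so the wrist camera sees the foot past the plate.

Converted, 192 mm / 750 = 0.256, 175 mm / 750 = 0.2333.

>>> send_rows --rows "0 0 0 0.0267 0.004 0 -1;0 0 0 0.08 0.0107 0 -1;0 0 0 0.1333 0.0173 0 -1;0 0 0 0.1867 0.024 0 -1;0 0 0 0.2333 0.0293 0 -1;0 0 0 0.256 0.032 0 -1;0 0 0 0.256 0.032 0 -1;0 0 0 0.256 0.032 0 -1"

```text
time: 5.88
eef_pos: [0.4322, 0.0192, 0.1478]
tcp_rot: [0.707, 0.707, -0.0, -0.0]
contact_force: [-0.1, 0.2, -5.6]
opening: 0.358
finger_force: 59.9
```

```bash
python3 wr.py w3 .433 .149 foot; python3 - <<'E'
import cv2
t=cv2.imread("pics/w3.png"); cv2.imwrite("pics/w3c.png",cv2.resize(cv2.convertScaleAbs(t[0:110,180:380],alpha=1.3),None,fx=4,fy=4,interpolation=cv2.INTER_CUBIC))
E
```

```text
top [282.  18.] px/cm x [16.8  0. ] y [ -0.  -18.9]
[0.4323 0.019  0.1479] [ 7.073e-01  7.069e-01 -4.000e-04 -2.000e-04] [-0.2 -0.5 -5.4] 0.362
```

View pics/w3c.png

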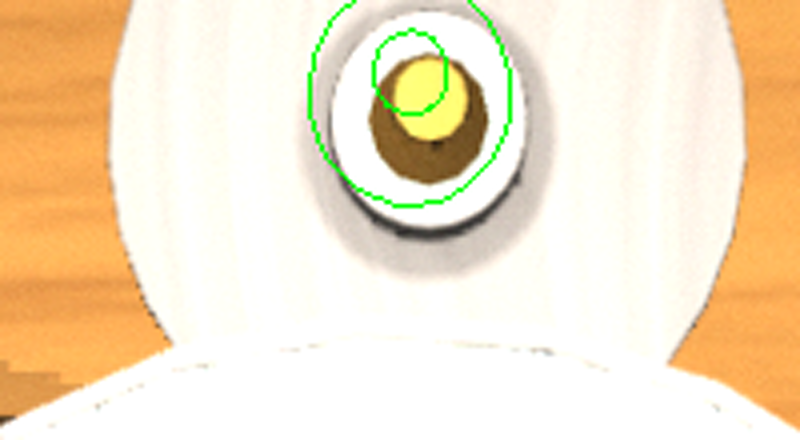

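The foot's pin tip is about 3 mm from the estimate, so the foot is at about (0.436, 0.1465). I'll move over it and lower.

>>> send_rows --rows "0 0 0 0.04 0.0013 0 -1;0 0 0 0.0867 0.0027 0 -1;0 0 0 0.1333 0.004 0 -1;0 0 0 0.16 0.0047 0 -1;0 0 0 0.1693 0.0047 0 -1;0 0 0 0.1693 0.0047 0.0133 -1;0 0 0 0.1693 0.0047 0.0333 -1;0 0 0 0.1693 0.0047 0.0453 -1"

```text
time: 6.92
eef_pos: [0.435, 0.1457, 0.1124]
tcp_rot: [0.708, 0.707, -0.001, -0.001]
contact_force: [-0.2, -0.5, -4.3]
opening: 0.36
finger_force: 59.9
```

Converted, 18 mm / 750 = 0.024, 16 mm / 750 = 0.0213.

>>> send_rows --rows "0 0 0 0 0 0.004 -1;0 0 0 0 0 0.008 -1;0 0 0 0 0 0.012 -1;0 0 0 0 0 0.016 -1;0 0 0 0 0 0.0187 -1;0 0 0 0 0 0.0213 -1;0 0 0 0 0 0.024 -1;0 0 0 0 0 0.024 -1"

```text
time: 7.92
eef_pos: [0.4359, 0.1465, 0.0961]
tcp_rot: [0.707, 0.707, -0.0, -0.0]
contact_force: [0.1, -0.1, -4.7]
opening: 0.362
finger_force: 59.9
```

Converted, 2.5 mm / 750 = 0.0033, 2 mm / 750 = 0.0027.

>>> send_rows --rows "0 0 0 0 0 0.0013 -1;0 0 0 0 0 0.0027 -1;0 0 0 0 0 0.0033 -1;0 0 0 0 0 0.0033 -1;0 0 0 0 0 0.0033 -1"

```text
time: 8.55
eef_pos: [0.4361, 0.1465, 0.0941]
tcp_rot: [0.707, 0.707, 0.0, 0.0]
contact_force: [-0.5, -0.4, -1.6]
opening: 0.362
finger_force: 60.0
```

Seated. Release and rise.

Converted, -100 mm / 750 = -0.1333, -60 mm / 750 = -0.08.

>>> send_rows --rows "0 0 0 0 0 0 -0.2;0 0 0 0 0 0 0.2;0 0 0 0 0 0 0.6;0 0 0 0 0 0 1;0 0 0 0 0 0 1;0 0 0 0 0 -0.0267 1;0 0 0 0 0 -0.08 1;0 0 0 0 0 -0.1333 1"

```text
time: 9.55
eef_pos: [0.4357, 0.1465, 0.1946]
tcp_rot: [0.707, 0.707, -0.0, -0.0]
contact_force: [1.0, 1.1, 0.6]
opening: 1.001
finger_force: 0.0
```

Converted, 195 mm / 750 = 0.26, 180 mm / 750 = 0.24.

>>> send_rows --rows "0 0 0 -0.04 0.056 0 1;0 0 0 -0.08 0.12 0 1;0 0 0 -0.12 0.18 0 1;0 0 0 -0.16 0.24 0 1;0 0 0 -0.1773 0.26 0 1;0 0 0 -0.1773 0.26 0 1;0 0 0 -0.1773 0.26 0 1"

```text
time: 10.42
eef_pos: [0.6298, 0.0145, 0.1935]
tcp_rot: [0.707, 0.707, -0.0, -0.001]
contact_force: [-0.0, -0.6, -0.9]
opening: 1.003
finger_force: 0.0
```

```bash
cat > pin.py <<'E'
# find brass pin in wrist image near guess -> xy of pin; z0 = origin height
import sys
from h import *
x,y,z0=map(float,sys.argv[1:4]); p=ctrl.read_camera("wrist"); im=p["color"]
g=proj(p,[x,y,z0+.084])[0]; h=cv2.cvtColor(im,cv2.COLOR_RGB2HSV)
m=((h[...,0]>8)&(h[...,0]<32)&(h[...,1]>110)).astype(np.uint8)
n,l,st,ce=cv2.connectedComponentsWithStats(m)
for i in range(1,n):
    if 150<st[i,4]<3000 and np.hypot(*(ce[i]-g))<60: print(st[i],ce[i].round(1),"xy base-weighted",ray(p,ce[i],z0+.081).round(4))
t=im[:,:,::-1]; u,v=g.astype(int); u=min(max(u,100),460);v=min(max(v,75),345)
print("crop origin",u-100,v-75,"guess",g.round())
cv2.imwrite(f"pics/{sys.argv[4]}.png",cv2.resize(cv2.convertScaleAbs(t[v-75:v+75,u-100:u+100],alpha=1.8),None,fx=4,fy=4,interpolation=cv2.INTER_CUBIC))
s=ctrl.get_state(); print(s["eef_pos"].round(4),s["tcp_rot"].round(4))
save(p,sys.argv[4]+"f")
E
python3 pin.py .631 .013 0 w4
```

```text
[274 206  24  25 465] [285.6 217.7] xy base-weighted [0.633  0.0142 0.081 ]
crop origin 182 145 guess [283. 221.]
[0.6297 0.0147 0.1936] [ 7.067e-01  7.075e-01 -3.000e-04 -6.000e-04]
```

View pics/w4.png

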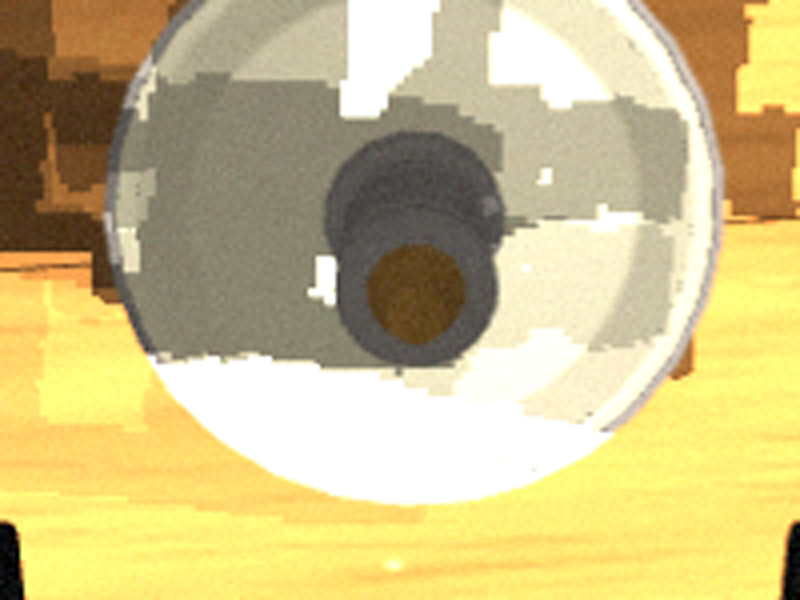

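The white medium plate is below, with its pin at (285.6, 217.7), which gives xy (0.633, 0.014). Descend and grip.

Converted, 135.5 mm / 750 = 0.1807, 115 mm / 750 = 0.1533.

>>> send_rows --rows "0 0 0 0 0.0027 0.0533 1;0 0 0 0 0.0027 0.1133 1;0 0 0 0 0.0027 0.1533 1;0 0 0 0 0.0027 0.1807 1;0 0 0 0 0.0027 0.1807 1;0 0 0 0 0.0027 0.1807 0.2;0 0 0 0 0.0027 0.1807 -0.5;0 0 0 0 0.0027 0.1807 -1"

```text
time: 11.48
eef_pos: [0.6335, 0.0134, 0.0596]
tcp_rot: [0.707, 0.707, 0.0, 0.001]
contact_force: [-4.1, 0.1, 4.1]
opening: 0.377
finger_force: 4.6
```

>>> send_rows --rows "0 0 0 0 0 0 -1;0 0 0 0 0 0 -1;0 0 0 0 0 0 -1"

```text
time: 11.85
eef_pos: [0.6335, 0.0134, 0.0597]
tcp_rot: [0.707, 0.707, 0.0, 0.0]
contact_force: [-2.7, -0.4, 6.4]
opening: 0.361
finger_force: 59.1
```

>>> send_rows --rows "0 0 0 0 0 -0.02 -1;0 0 0 0 0 -0.06 -1;0 0 0 0 0 -0.1133 -1;0 0 0 0 0 -0.1533 -1;0 0 0 0 0 -0.1733 -1;0 0 0 0 0 -0.1733 -1;0 0 0 0 0 -0.1733 -1"

```text
time: 12.72
eef_pos: [0.6319, 0.0137, 0.1862]
tcp_rot: [0.707, 0.707, -0.001, -0.001]
contact_force: [-0.6, 0.4, -2.9]
opening: 0.359
finger_force: 59.6
```

Converted, -197 mm / 750 = -0.2627, -178 mm / 750 = -0.2373.

>>> send_rows --rows "0 0 0 0.004 -0.0267 -0.0267 -1;0 0 0 0.0133 -0.08 -0.0267 -1;0 0 0 0.0227 -0.1333 -0.0267 -1;0 0 0 0.032 -0.1867 -0.0267 -1;0 0 0 0.04 -0.2373 -0.0267 -1;0 0 0 0.044 -0.2627 -0.0267 -1;0 0 0 0.044 -0.2627 -0.0267 -1;0 0 0 0.044 -0.2627 -0.0267 -1"

```text
time: 13.72
eef_pos: [0.4363, 0.0464, 0.2079]
tcp_rot: [0.707, 0.707, -0.0, -0.0]
contact_force: [-0.8, -0.1, -3.2]
opening: 0.361
finger_force: 60.0
```

```bash
python3 pin.py .436 .1465 .035 w5
```

```text
[265  53  30  32 747] [279.3  68.5] xy base-weighted [0.4355 0.1474 0.116 ]
crop origin 180 0 guess [280.  70.]
[0.4366 0.0463 0.208 ] [ 7.072e-01  7.070e-01 -1.000e-04 -1.000e-04]
```

View pics/w5f.png

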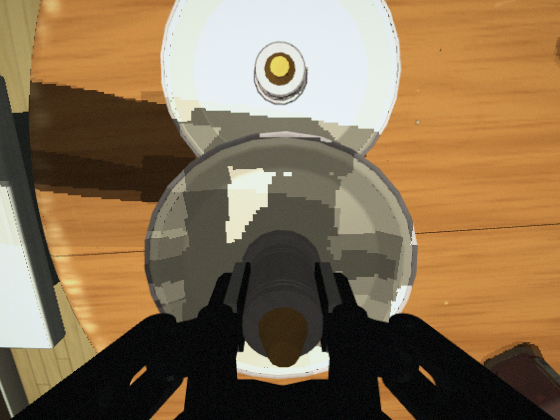

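The large tier stands level on the foot, with its pin at (279,68) and xy (0.4355, 0.1474) as expected. Move over it and lower.

Converted, 100.5 mm / 750 = 0.134, 90 mm / 750 = 0.12.

>>> send_rows --rows "0 0 0 0.0333 0 0 -1;0 0 0 0.08 0 0 -1;0 0 0 0.12 0 0 -1;0 0 0 0.134 -0.0004 0 -1;0 0 0 0.134 -0.0004 0 -1;0 0 0 0.134 -0.0004 0.0107 -1;0 0 0 0.134 -0.0004 0.0213 -1;0 0 0 0.134 -0.0004 0.0267 -1"

```text
time: 14.78
eef_pos: [0.4352, 0.1464, 0.1872]
tcp_rot: [0.707, 0.707, -0.001, -0.001]
contact_force: [0.8, 0.0, -3.2]
opening: 0.36
finger_force: 60.1
```

Converted, 18 mm / 750 = 0.024, 16 mm / 750 = 0.0213.

>>> send_rows --rows "0 0 0 0 0 0.004 -1;0 0 0 0 0 0.008 -1;0 0 0 0 0 0.012 -1;0 0 0 0 0 0.016 -1;0 0 0 0 0 0.0187 -1;0 0 0 0 0 0.0213 -1;0 0 0 0 0 0.024 -1;0 0 0 0 0 0.024 -1"

```text
time: 15.78
eef_pos: [0.4356, 0.147, 0.1701]
tcp_rot: [0.707, 0.707, -0.0, -0.0]
contact_force: [0.1, -0.1, -2.6]
opening: 0.356
finger_force: 60.2
```

Converted, 2.5 mm / 750 = 0.0033, 2 mm / 750 = 0.0027.

>>> send_rows --rows "0 0 0 0 0 0.0013 -1;0 0 0 0 0 0.0027 -1;0 0 0 0 0 0.0033 -1;0 0 0 0 0 0.0033 -1;0 0 0 0 0 0.0033 -1"

```text
time: 16.4
eef_pos: [0.4366, 0.1471, 0.1693]
tcp_rot: [0.707, 0.707, 0.001, 0.001]
contact_force: [-2.2, 0.1, 5.2]
opening: 0.363
finger_force: 61.0
```

Converted, -70 mm / 750 = -0.0933, -50 mm / 750 = -0.0667.

>>> send_rows --rows "0 0 0 0 0 -0.0013 -0.2;0 0 0 0 0 -0.0013 0.2;0 0 0 0 0 -0.0013 0.6;0 0 0 0 0 -0.0013 1;0 0 0 0 0 -0.0013 1;0 0 0 0 0 -0.0267 1;0 0 0 0 0 -0.0667 1;0 0 0 0 0 -0.0933 1"

```text
time: 17.4
eef_pos: [0.436, 0.1471, 0.2392]
tcp_rot: [0.707, 0.707, 0.001, 0.0]
contact_force: [0.4, -0.2, -0.1]
opening: 1.002
finger_force: 0.0
```

Converted, 175 mm / 750 = 0.2333, 172 mm / 750 = 0.2293.

>>> send_rows --rows "0 0 0 0.04 0.0333 0 1;0 0 0 0.0933 0.08 0 1;0 0 0 0.1467 0.1333 0 1;0 0 0 0.2 0.18 0.0133 1;0 0 0 0.2293 0.204 0.04 1;0 0 0 0.2333 0.2067 0.06 1;0 0 0 0.2333 0.2067 0.06 1;0 0 0 0.2333 0.2067 0.06 1"

```text
time: 18.4
eef_pos: [0.5904, 0.3213, 0.1936]
tcp_rot: [0.707, 0.707, 0.0, 0.0]
contact_force: [0.1, -0.5, 1.0]
opening: 1.0
finger_force: 0.0
```

```bash
python3 pin.py .591 .322 0 w6
```

```text
[274 204  25  25 465] [286.2 215.7] xy base-weighted [0.5944 0.3225 0.081 ]
crop origin 181 142 guess [282. 218.]
[0.5907 0.3214 0.1941] [7.074e-01 7.069e-01 6.000e-04 4.000e-04]
```

View pics/w6f.png

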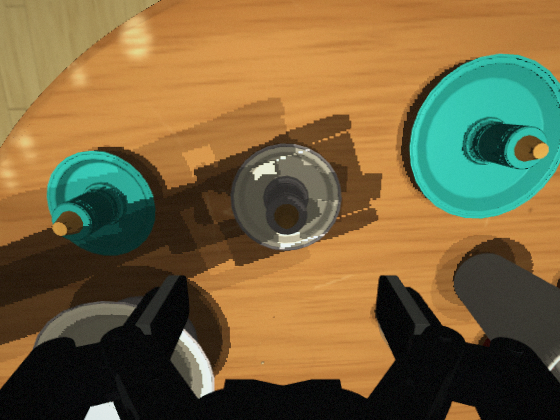

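The white small plate is directly below at (286,216), between the two turquoise look-alikes. Its xy is (0.594, 0.322). The tumbler at (500,300) stays about 13 cm away. Descend and grip.

Converted, 134.5 mm / 750 = 0.1793, 3.5 mm / 750 = 0.0047.

>>> send_rows --rows "0 0 0 0 0.0047 0.0533 1;0 0 0 0 0.0047 0.1133 1;0 0 0 0 0.0047 0.1533 1;0 0 0 0 0.0047 0.1793 1;0 0 0 0 0.0047 0.1793 1;0 0 0 0 0.0047 0.1793 0.2;0 0 0 0 0.0047 0.1793 -0.5;0 0 0 0 0.0047 0.1793 -1"

```text
time: 19.45
eef_pos: [0.5946, 0.3223, 0.0597]
tcp_rot: [0.707, 0.707, 0.001, 0.0]
contact_force: [-4.4, -0.2, 3.4]
opening: 0.375
finger_force: 3.2
```

>>> send_rows --rows "0 0 0 0 0 0 -1;0 0 0 0 0 0 -1;0 0 0 0 0 0 -1"

```text
time: 19.82
eef_pos: [0.5947, 0.3223, 0.0597]
tcp_rot: [0.707, 0.707, 0.001, 0.0]
contact_force: [-1.7, -0.9, 6.9]
opening: 0.361
finger_force: 59.1
```

Converted, -222 mm / 750 = -0.296, -200 mm / 750 = -0.2667.

>>> send_rows --rows "0 0 0 0 0 -0.02 -1;0 0 0 0 0 -0.0733 -1;0 0 0 0 0 -0.14 -1;0 0 0 0 0 -0.2133 -1;0 0 0 0 0 -0.2667 -1;0 0 0 0 0 -0.296 -1;0 0 0 0 0 -0.296 -1;0 0 0 0 0 -0.296 -1"

```text
time: 20.82
eef_pos: [0.5931, 0.3216, 0.2771]
tcp_rot: [0.707, 0.707, -0.002, -0.001]
contact_force: [0.0, -0.4, -3.6]
opening: 0.358
finger_force: 59.7
```

Converted, -265 mm / 750 = -0.3533, -158 mm / 750 = -0.2107.

>>> send_rows --rows "0 0 0 -0.0333 -0.0133 0 -1;0 0 0 -0.0867 -0.0467 0 -1;0 0 0 -0.1467 -0.0867 0 -1;0 0 0 -0.2133 -0.1267 0 -1;0 0 0 -0.28 -0.1667 0 -1;0 0 0 -0.3333 -0.2 0 -1;0 0 0 -0.3533 -0.2107 0 -1;0 0 0 -0.3533 -0.2107 0 -1"

```text
time: 21.82
eef_pos: [0.4356, 0.0566, 0.279]
tcp_rot: [0.708, 0.706, -0.0, -0.001]
contact_force: [-0.1, 0.1, -3.2]
opening: 0.358
finger_force: 60.0
```

>>> send_rows --rows "0 0 0 0 0 0 -1;0 0 0 0 0 0 -1"

```text
time: 22.08
eef_pos: [0.4366, 0.0578, 0.2801]
tcp_rot: [0.707, 0.708, -0.0, -0.0]
contact_force: [1.0, 0.3, -2.1]
opening: 0.359
finger_force: 60.0
```

```bash
python3 pin.py .436 .147 .110 w7
```

```text
[265  74  29  32 731] [279.3  89.8] xy base-weighted [0.4355 0.1467 0.191 ]
crop origin 179 14 guess [280.  89.]
[0.4365 0.0578 0.2801] [ 7.066e-01  7.076e-01 -1.000e-04 -3.000e-04]
```

The pin is at (0.4355, 0.1467), so the stack is straight. Move over it and lower.

Converted, 90 mm / 750 = 0.12, 82 mm / 750 = 0.1093.

>>> send_rows --rows "0 0 0 0.0333 -0.0005 0 -1;0 0 0 0.08 -0.0005 0 -1;0 0 0 0.1093 -0.0005 0 -1;0 0 0 0.12 -0.0005 0 -1;0 0 0 0.12 -0.0005 0 -1;0 0 0 0.12 -0.0005 0.008 -1;0 0 0 0.12 -0.0005 0.0173 -1;0 0 0 0.12 -0.0005 0.0227 -1"

```text
time: 23.12
eef_pos: [0.4355, 0.1465, 0.2623]
tcp_rot: [0.707, 0.707, -0.001, -0.0]
contact_force: [-0.8, 0.6, -2.0]
opening: 0.361
finger_force: 60.0
```

Converted, 18 mm / 750 = 0.024, 17.5 mm / 750 = 0.0233.

>>> send_rows --rows "0 0 0 0 0 0.004 -1;0 0 0 0 0 0.008 -1;0 0 0 0 0 0.012 -1;0 0 0 0 0 0.016 -1;0 0 0 0 0 0.0187 -1;0 0 0 0 0 0.0213 -1;0 0 0 0 0 0.0233 -1;0 0 0 0 0 0.024 -1"

```text
time: 24.12
eef_pos: [0.4358, 0.147, 0.2452]
tcp_rot: [0.707, 0.707, -0.0, -0.0]
contact_force: [0.0, -0.2, -2.6]
opening: 0.36
finger_force: 60.0
```

Converted, 2 mm / 750 = 0.0027, 1.5 mm / 750 = 0.002.

>>> send_rows --rows "0 0 0 0 0 0.0013 -1;0 0 0 0 0 0.002 -1;0 0 0 0 0 0.0027 -1;0 0 0 0 0 0.0027 -1;0 0 0 0 0 0.0027 -1"

```text
time: 24.75
eef_pos: [0.4364, 0.1471, 0.2443]
tcp_rot: [0.707, 0.707, 0.001, 0.001]
contact_force: [0.2, -0.5, 3.5]
opening: 0.362
finger_force: 60.3
```

>>> send_rows --rows "0 0 0 0 0 -0.0009 -0.2;0 0 0 0 0 -0.0009 0.2;0 0 0 0 0 -0.0009 0.6;0 0 0 0 0 -0.0009 1;0 0 0 0 0 -0.0009 1;0 0 0 0 0 -0.0267 1;0 0 0 0 0 -0.0733 1;0 0 0 0 0 -0.1027 1"

```text
time: 25.75
eef_pos: [0.4361, 0.1471, 0.3221]
tcp_rot: [0.707, 0.707, 0.001, 0.001]
contact_force: [-0.5, -0.4, 0.0]
opening: 1.001
finger_force: 0.0
```

Converted, -420 mm / 750 = -0.56, -365 mm / 750 = -0.4867.

>>> send_rows --rows "0 0 0 -0.0467 0.0133 0 1;0 0 0 -0.12 0.0373 0 1;0 0 0 -0.1933 0.0613 0 1;0 0 0 -0.2667 0.0853 0.0133 1;0 0 0 -0.34 0.1093 0.04 1;0 0 0 -0.4133 0.1333 0.0667 1;0 0 0 -0.4867 0.1573 0.1067 1;0 0 0 -0.56 0.1813 0.1333 1"

```text
time: 26.75
eef_pos: [0.5715, -0.2733, 0.2192]
tcp_rot: [0.707, 0.707, 0.0, -0.001]
contact_force: [0.3, -0.1, 0.3]
opening: 0.998
finger_force: 0.0
```

Converted, -75 mm / 750 = -0.1, -50 mm / 750 = -0.0667.

>>> send_rows --rows "0 0 0 -0.0667 0.0213 0.0267 1;0 0 0 -0.1 0.032 0.0667 1;0 0 0 -0.1 0.032 0.0667 1;0 0 0 -0.1 0.032 0.0667 1"

```text
time: 27.25
eef_pos: [0.5955, -0.3462, 0.1713]
tcp_rot: [0.707, 0.707, 0.0, -0.0]
contact_force: [0.8, -0.7, -0.4]
opening: 0.999
finger_force: 0.0
```

```bash
python3 wr.py w8 .596 -.348 knob; python3 - <<'E'
from h import *
p=ctrl.read_camera("scene"); save(p,"s8")
p=ctrl.read_camera("wrist")
for d in ctrl.look_for(p,"top_knob"): print(d["p"],w(p,d["position"]).round(4))
E
```

```text
top [282. 214.] px/cm x [12.6 -0. ] y [ -0.  -12.1]
[ 0.5959 -0.346   0.1723] [7.068e-01 7.074e-01 2.000e-04 8.000e-04] [-1.8  0.6  0.4] 1.001
0.66 [ 0.5999 -0.3422  0.0476]
```

View pics/w8.png

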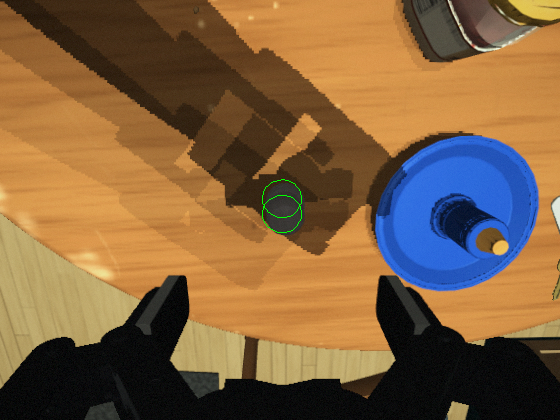

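```bash
python3 - <<'E'
from h import *
p=ctrl.read_camera("wrist"); print(ctrl.get_state()["eef_pos"])
t=cv2.convertScaleAbs(p["color"][150:270,205:365,::-1],alpha=4,beta=0)
cv2.imwrite("pics/w8c.png",cv2.resize(t,None,fx=5,fy=5,interpolation=cv2.INTER_CUBIC))
for z in(.045,.053): print(z,[ray(p,(u,v),z)[:2].round(4) for u,v in((285,205),(285,215))])
E
```

```text
[ 0.59595783 -0.34607035  0.17258972]
0.045 [array([ 0.5995, -0.3413]), array([ 0.5995, -0.3496])]
0.053 [array([ 0.5993, -0.3389]), array([ 0.5994, -0.3469])]
```

View pics/w8c.png

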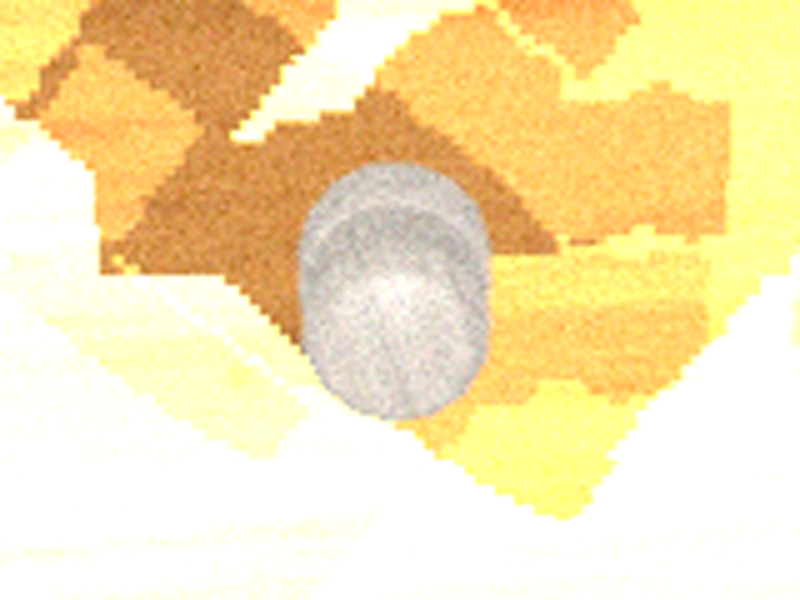

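The knob's silhouette spans columns 265–303 and rows 182–234, which puts it at about (0.5976, -0.349). Descend with the fingers part open, staying clear of the blue plate.

Converted, 128 mm / 750 = 0.1707, 110 mm / 750 = 0.1467.

>>> send_rows --rows "0 0 0 -0.0013 0.0024 0.0533 0.6;0 0 0 -0.0013 0.0024 0.1067 0.6;0 0 0 -0.0013 0.0024 0.1467 0.6;0 0 0 -0.0013 0.0024 0.1707 0.6;0 0 0 -0.0013 0.0024 0.1707 0.6;0 0 0 -0.0013 0.0024 0.1707 0;0 0 0 -0.0013 0.0024 0.1707 -0.5;0 0 0 -0.0013 0.0024 0.1707 -1" --grip_force 40

```text
time: 28.5
eef_pos: [0.5983, -0.3486, 0.0451]
tcp_rot: [0.707, 0.707, 0.0, 0.002]
contact_force: [-0.8, 0.0, 3.1]
opening: 0.343
finger_force: 39.9
```

>>> send_rows --rows "0 0 0 0 0 0 -1;0 0 0 0 0 0 -1;0 0 0 0 0 0 -1"

```text
time: 28.88
eef_pos: [0.5983, -0.3486, 0.045]
tcp_rot: [0.707, 0.707, 0.0, 0.002]
contact_force: [-0.3, 0.6, 5.6]
opening: 0.343
finger_force: 40.1
```

Converted, -280 mm / 750 = -0.3733, -260 mm / 750 = -0.3467.

>>> send_rows --rows "0 0 0 0 0 -0.02 -1;0 0 0 0 0 -0.0733 -1;0 0 0 0 0 -0.1467 -1;0 0 0 0 0 -0.22 -1;0 0 0 0 0 -0.2933 -1;0 0 0 0 0 -0.3467 -1;0 0 0 0 0 -0.3733 -1;0 0 0 0 0 -0.3733 -1"

```text
time: 29.88
eef_pos: [0.5974, -0.3479, 0.324]
tcp_rot: [0.707, 0.707, 0.0, 0.001]
contact_force: [-0.1, 0.0, -2.2]
opening: 0.339
finger_force: 39.7
```

```bash
python3 - <<'E'
from h import *
p=ctrl.read_camera("wrist"); save(p,"w9"); s=ctrl.get_state(); print(s["eef_pos"],s["contact_force"],s["wrist_torque"])
E
```

```text
[ 0.59681616 -0.34747969  0.32152595] [ 0.10371379 -0.44238057 -0.74357994] [-0.01324425  0.00022497  0.03334509]
```

View pics/w9.png

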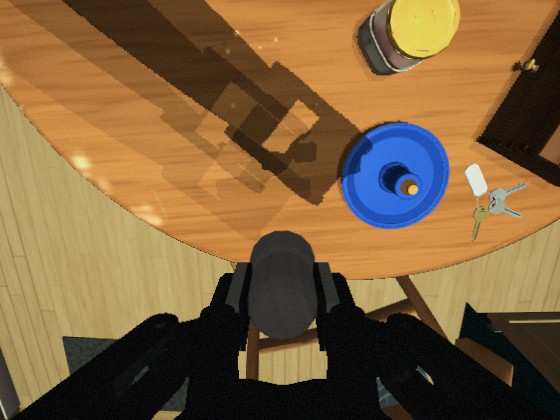

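The knob is held upright. Carry it higher toward the stand and check the top pin.

Converted, 385 mm / 750 = 0.5133, 345 mm / 750 = 0.46.

>>> send_rows --rows "0 0 0 0.0333 -0.0133 -0.02 -1;0 0 0 0.1 -0.04 -0.02 -1;0 0 0 0.1733 -0.0693 -0.02 -1;0 0 0 0.2467 -0.0987 -0.02 -1;0 0 0 0.32 -0.128 -0.02 -1;0 0 0 0.3933 -0.1573 -0.02 -1;0 0 0 0.46 -0.184 -0.02 -1;0 0 0 0.5133 -0.2053 -0.02 -1"

```text
time: 30.92
eef_pos: [0.4411, 0.0391, 0.3345]
tcp_rot: [0.707, 0.707, -0.002, -0.002]
contact_force: [-0.9, 0.4, -1.1]
opening: 0.341
finger_force: 39.8
```

Converted, 31 mm / 750 = 0.0413, 22 mm / 750 = 0.0293.

>>> send_rows --rows "0 0 0 0.0293 -0.008 0 -1;0 0 0 0.0413 -0.0101 0 -1;0 0 0 0.0413 -0.0101 0 -1;0 0 0 0.0413 -0.0101 0 -1;0 0 0 0.0413 -0.0101 0 -1"

```text
time: 31.55
eef_pos: [0.4359, 0.0675, 0.3375]
tcp_rot: [0.708, 0.707, -0.0, -0.0]
contact_force: [0.1, 0.1, -0.8]
opening: 0.342
finger_force: 39.8
```

```bash
python3 pin.py .436 .147 .185 w10
```

```text
[265  91  31  34 834] [280.1 107.2] xy base-weighted [0.4356 0.1464 0.266 ]
crop origin 180 31 guess [281. 106.]
[0.4358 0.0676 0.3376] [ 7.076e-01  7.066e-01 -2.000e-04 -1.000e-04]
```

Converted, 80 mm / 750 = 0.1067, 74 mm / 750 = 0.0987.

>>> send_rows --rows "0 0 0 0.0333 0 0 -1;0 0 0 0.0733 -0.0003 0 -1;0 0 0 0.0987 -0.0003 0 -1;0 0 0 0.1067 -0.0003 0 -1;0 0 0 0.1067 -0.0003 0 -1;0 0 0 0.1067 -0.0003 0.0067 -1;0 0 0 0.1067 -0.0003 0.0147 -1;0 0 0 0.1067 -0.0003 0.02 -1"

```text
time: 32.6
eef_pos: [0.4352, 0.1479, 0.322]
tcp_rot: [0.707, 0.707, -0.0, -0.0]
contact_force: [-0.3, -0.5, -0.6]
opening: 0.344
finger_force: 39.8
```

Converted, 15 mm / 750 = 0.02, 14 mm / 750 = 0.0187.

>>> send_rows --rows "0 0 0 0 0 0.004 -1;0 0 0 0 0 0.008 -1;0 0 0 0 0 0.0107 -1;0 0 0 0 0 0.0133 -1;0 0 0 0 0 0.016 -1;0 0 0 0 0 0.0187 -1;0 0 0 0 0 0.02 -1;0 0 0 0 0 0.02 -1"

```text
time: 33.6
eef_pos: [0.4354, 0.1483, 0.3077]
tcp_rot: [0.707, 0.707, -0.0, -0.0]
contact_force: [0.5, 0.2, -1.1]
opening: 0.341
finger_force: 39.8
```

Converted, 2.5 mm / 750 = 0.0033, 2 mm / 750 = 0.0027.

>>> send_rows --rows "0 0 0 0 0 0.0013 -1;0 0 0 0 0 0.0027 -1;0 0 0 0 0 0.0033 -1;0 0 0 0 0 0.0033 -1;0 0 0 0 0 0.0033 -1"

```text
time: 34.22
eef_pos: [0.4354, 0.1483, 0.3053]
tcp_rot: [0.707, 0.707, 0.0, 0.0]
contact_force: [0.1, -0.4, -0.8]
opening: 0.344
finger_force: 39.8
```

>>> send_rows --rows "0 0 0 -0.0007 0.0004 0.0007 -1;0 0 0 -0.0007 0.0004 0.0013 -1;0 0 0 -0.0007 0.0004 0.002 -1;0 0 0 -0.0007 0.0004 0.002 -1"

```text
time: 34.72
eef_pos: [0.4361, 0.1478, 0.3048]
tcp_rot: [0.707, 0.707, 0.001, 0.001]
contact_force: [-0.8, 0.7, 3.3]
opening: 0.341
finger_force: 40.2
```

Contact, so the knob is seated. Release, rise and back away.

Converted, -70 mm / 750 = -0.0933, -50 mm / 750 = -0.0667.

>>> send_rows --rows "0 0 0 0 0 -0.0009 -0.2;0 0 0 0 0 -0.0009 0.2;0 0 0 0 0 -0.0009 0.6;0 0 0 0 0 -0.0009 1;0 0 0 0 0 -0.0009 1;0 0 0 0 0 -0.0267 1;0 0 0 0 0 -0.0667 1;0 0 0 0 0 -0.0933 1"

```text
time: 35.72
eef_pos: [0.4362, 0.1478, 0.3769]
tcp_rot: [0.707, 0.707, 0.001, 0.001]
contact_force: [0.2, -0.6, -0.1]
opening: 1.003
finger_force: 0.0
```

Converted, 200 mm / 750 = 0.2667, 190 mm / 750 = 0.2533.

>>> send_rows --rows "0 0 0 -0.04 0.04 0 1;0 0 0 -0.08 0.0933 0 1;0 0 0 -0.12 0.1467 0 1;0 0 0 -0.16 0.2 0 1;0 0 0 -0.2 0.2533 0 1;0 0 0 -0.2 0.2667 0 1;0 0 0 -0.2 0.2667 0 1;0 0 0 -0.2 0.2667 0 1"

```text
time: 36.72
eef_pos: [0.635, -0.0012, 0.3744]
tcp_rot: [0.707, 0.708, 0.0, 0.0]
contact_force: [0.8, -1.2, 0.6]
opening: 1.001
finger_force: 0.0
```

```bash
python3 - <<'E'
from h import *
T=[]
for c in("scene","side"):
    p=ctrl.read_camera(c); save(p,c+"F"); print(proj(p,[[.436,.147,.02],[.436,.147,.31]]).round())
    u,v=proj(p,[.436,.147,.16])[0].astype(int); v=max(v,75)
    T.append(cv2.resize(p["color"][v-75:v+75,u-65:u+65,::-1],None,fx=3,fy=3,interpolation=cv2.INTER_CUBIC))
    for n in("balm_pot","jam_jar","salt_shaker"):
        for d in ctrl.look_for(p,n)[:1]: print(c,n,round(d["p"],2),w(p,d["position"]).round(3))
cv2.imwrite("pics/final.png",np.hstack(T)); print(ctrl.get_state()["eef_pos"])
E
```

```text
[[290. 239.]
 [292. 130.]]
scene balm_pot 0.38 [0.456 0.004 0.05 ]
scene jam_jar 0.57 [ 0.722 -0.165  0.067]
scene salt_shaker 0.81 [0.705 0.193 0.047]
[[219. 188.]
 [213.  87.]]
side balm_pot 0.68 [ 0.486 -0.023  0.042]
side jam_jar 0.91 [ 0.715 -0.21   0.081]
side salt_shaker 0.75 [0.71  0.169 0.043]
[ 0.63544729 -0.00197979  0.37402678]
```

View pics/final.png

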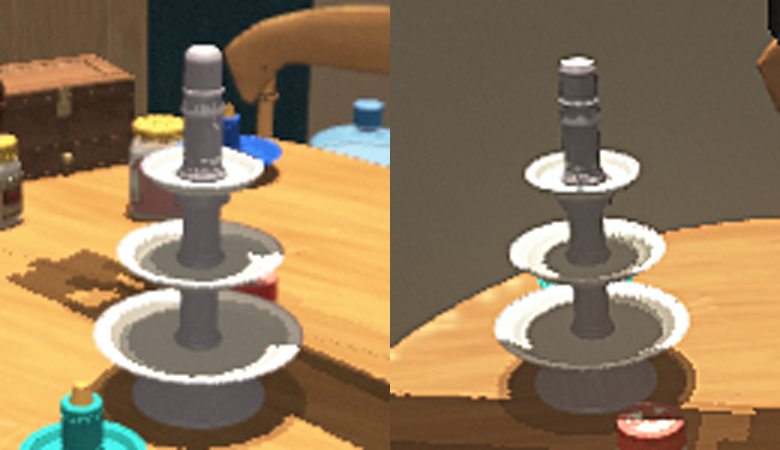

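The stand is complete and straight in both views, and the bystanders have not moved. I'm handing it in.

```bash
python3 -c "
from plant import ctrl
print(ctrl.sign_off())"
```

```text
the job is handed in; nothing more can be done
None
```

I assembled the cake stand in the order asked (large, medium and small plate, then the knob) and handed it in at about 37 s; the last camera views showed it straight and the pot, jar and shaker unmoved.

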